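Brush a fresh weld seam towards the fume nozzle

ROBOT

A 7-joint arm with a two-finger parallel gripper is mounted at the origin on the work surface. World frame = base frame: x ahead of the robot, y to its left, z up, the work surface at z = 0. Lengths are in m, angles in rad, forces in N, time in s.
With the tool pointing down it reaches from about 0.4 to 0.85 m from the base axis. Payload 10.4 kg.
Tool frame: the origin (TCP) lies midway between the tips of the shut fingers; the grasp point (between the pads) lies 19 mm behind it; z points along the fingers, y is the direction in which the jaws open and shut (so a half turn about z gives the same grasp; the last joint's range is limited). The gripper opens to 85 mm and grips with 20 to 120 N. Pads are 22 mm wide; open, the fingers measure 114 mm over their backs; the gripper's body (76 mm by 85 mm) begins 54 mm behind the grasp point. The pads swing forward as they close: fully open they stand 13 mm farther back than shut.
Start: joints at [-1.176, 0.332, -0.065, 1.46, 0.022, 1.35, -0.088], TCP at [0.254, 0.571, 0.231] pointing down, gripper open.
Joint ranges: [-2.6, 2.6], [-0.5, 2.12], [-1.47, 1.34], [0.16, 2.42], [-1.27, 4.41], [0.06, 2.06], [-2.6, 2.6]. Speed limits (rad/s): [2.22, 2.22, 2.79, 2.79, 3.14, 3.14, 3.14].

INTERFACE

Orientations are given as a unit quaternion [x, y, z, w].
In Python, from workcell import manip, viewer gives the robot as it stands.
- The arm moves only by the tool move_arm, never from a script. Its argument "deltas" is a list of rows, each a list of 7 numbers: the shift along the tool's x, y, z in m, then the turn, a rotation vector about the tool's x, y, z in degrees, then the opening, from -1 (shut) to 1 (fully open). In form: [[dx, dy, dz, wx, wy, wz, gripper], ...]. A call has 1 to 10 rows; each row shifts and turns the commanded pose from where the row before left it, along the tool's axes as they then stand; what a row does not reach is not made up. A row lasts 1/8 s, in which the tool goes at most 62.5 mm and 10.7 degrees, less where a joint would pass 70% of its speed; a pose out of reach is approached as far as the arm can. A call with a gripper value outside its range is refused whole. The fingers move at their own pace and stop on an object; "force" is the grip in N (left out, the last holds). Time passes only in rows, so rows that do not move let the fingers close. It gives the time, the measured TCP pose, the force and the opening at its end, in the units of the state.
- manip.get_obs(): the state, without advancing time (a new reading comes with each control period).
- viewer.camera(name): name is "scene" or "side" or "wrist"; returns (picture, depth): 400x640x3 uint8, red, green, blue; 400x640 float32, m along the optical axis (not along the pixel's ray), 0 where there is no reading.
- viewer.calibration(name): a dict with "fx", "fy", "cx", "cy" (pixels), "dist" ([k1, k2, p1, p2, k3] as OpenCV has them; the pictures are not rectified), "R" (3x3) and "t" (3): a world point X has camera coordinates R X + t; the wrist camera has in their place "T_tool_cam" (4x4, takes a point from camera to tool coordinates, whose origin is the TCP and whose axes are the flange's). Camera axes: x right, y down, z forward; pixel columns grow to the right and rows downward; lengths in m; the calibration is good to about 2 mm. A picture is of the moment at which its call begins: read the wrist's pose just before it. calibration takes no time and is no camera call.
- manip.hand_in(): hands the job in, once; it reports no verdict.
The state is a dict: "clock": time; "joint_pos": joint angles; "joint_velocities": joint speeds; "tau": joint torques, N m; "position": TCP position; "ee_rot": TCP orientation; "ft_force": force on the tool from outside, world axes, zero at the start; "torque": the same for the moment, N m; "grip_width": opening from 0.0 (shut) to 1.0 (fully open).
Only numpy, scipy, OpenCV 4.12 (cv2) and the standard library are available. Lean on these libraries where they do the work, as an engineer would, in place of code of your own. Each camera call takes 0.05 s, during which the arm holds its last target.

TASK

The weld on the clamped plates needs brushing: first slide the gate of the extraction nozzle fully open by its red upright handle. Then take the wire brush from the tray, lay it lengthwise on the weld and draw it over the whole seam, from the end away from the nozzle to the end at the nozzle, with firm even pressure so that the bristles give by a few millimetres. Put the brush back in the tray, bristles down, without dropping it, and leave the other things on the bench alone.

Things in the scene. Friction and masses are not known exactly. Their poses are not given: they have to be found in the camera images.
- gate (a joint): Slide gate (blast gate) of the extraction nozzle, in m: 0 shut, 0.080 fully open at its end stop. It starts nearly shut. Friction about 3 N; it stays where it is left.
- gate_grip (a point): On the axis of the gate's upright red handle (18 mm diameter, top 150 mm above the bench), 130 mm above the bench. The handle stands at the end of the 4 mm steel blade, which reaches 105 mm above the bench. +y: the way it opens (roughly towards the robot). On the -y side stands the gate's cast frame (120 mm wide, 118 mm high), 70 mm from the handle's axis when shut. Blade plane: the point's y and z axes.
- nozzle_mouth (a point): Centre of the inlet slot of the grey fishtail extraction nozzle (flange 212 mm wide, 66 mm high, fixed to the bench), 36 mm above the bench. Its -x axis points out of the mouth towards the plates.
- coupon: Two grey steel plates butt-welded and clamped to the bench (fixed): 200 mm along x (the weld), 160 mm across, 10 mm thick; origin on the bench under the middle. Two toggle clamps with red handles hold the -y plate: nearest part 55 mm from the seam, up to 52 mm above the bench, handles out to 190 mm from the seam. The +y plate is clear.
- seam: The weld bead (fixed to the plates): 200 mm long, 10 mm wide, its top 2.5 mm above the plates. Origin at its middle on the top of the bead, 12.5 mm above the bench. Its x axis runs along the weld, its +x end is the end at the nozzle, -x the end away from it; z up.
- brush_mid (a point): Centre of the wooden block of the wire brush (loose, 0.2 kg): block 110 mm along x, 36 mm wide along y, 26 mm high; this point is 39 mm above the tips of the unpressed bristles (1 mm less when it stands). Bristle pack 76 x 30 mm, 26 mm high, centred under the block; it gives springily, 2 N per mm, up to 8 mm. z points up out of the block's back; it starts bristles down in the tray.
- brush: The same brush as a whole; origin between the bristle tips (unpressed), 39 mm below its block's centre, same axes.
- tray: Shallow blue-grey steel tool tray fixed to the bench, 250 mm along x, 210 mm along y, walls 16 mm high and 4 mm thick; origin under its centre, inner floor 4 mm above the bench. Brush and file lie in it side by side along x, either way round, about 100 mm apart.
- file_mid (a point): Flat file with orange handle lying in the tray beside the brush, 230 mm long along x, 22 mm wide and high; point near its middle, half-way up. Leave it.
- hammer: Chipping hammer, 200 mm long, lying at the right side of the bench; leave it.
- spray_can: Upright spray can, 65 mm diameter, 150 mm high; leave it. Origin under its centre.
- rod_tin: Upright tin of welding rods, 90 mm diameter, 160 mm high with the rods; leave it. Origin under its centre.
- magnet: Red triangular magnetic welding square lying flat, legs 110 mm, 22 mm thick; leave it.
- plates: Stack of three spare steel plates 150 x 100 mm, 18 mm high; leave it.
Things that resemble listed ones, but are neither listed nor needed, are in the scene too. Of the things that look like the brush, the middle-sized one is meant.

How it is judged:
On the way, in this order (a step that is already met when the one before it is completed fails the run):
1. the slide gate is pulled fully open (at least 74 of its 80 mm) (value of joint gate above 0.074 m), for 0.2 s.
2. the brush, lengthwise along the seam within 0.3 rad, presses on the bead with 3 to 20 N at the end away from the nozzle (brush centre 58 to 120 mm before the seam's middle) (x of brush_mid in the frame of seam between -0.12 and -0.058 m and contact force between brush and seam between 3 and 20 N and angle between the x axis of brush_mid and the x axis of seam, either way round below 0.3 rad), for 0.03 s.
3. the stroke goes on: lengthwise and pressing with 3 to 20 N with the brush centre 45 mm before the seam's middle (8 mm either way) (x of brush_mid in the frame of seam between -0.053 and -0.037 m and contact force between brush and seam between 3 and 20 N and angle between the x axis of brush_mid and the x axis of seam, either way round below 0.3 rad), for 0.03 s.
4. the stroke goes on: lengthwise and pressing with 3 to 20 N with the brush centre 15 mm before the seam's middle (8 mm either way) (x of brush_mid in the frame of seam between -0.023 and -0.007 m and contact force between brush and seam between 3 and 20 N and angle between the x axis of brush_mid and the x axis of seam, either way round below 0.3 rad), for 0.03 s.
5. the stroke goes on: lengthwise and pressing with 3 to 20 N with the brush centre 15 mm past the seam's middle (8 mm either way) (x of brush_mid in the frame of seam between 0.007 and 0.023 m and contact force between brush and seam between 3 and 20 N and angle between the x axis of brush_mid and the x axis of seam, either way round below 0.3 rad), for 0.03 s.
6. the stroke goes on: lengthwise and pressing with 3 to 20 N with the brush centre 45 mm past the seam's middle (8 mm either way) (x of brush_mid in the frame of seam between 0.037 and 0.053 m and contact force between brush and seam between 3 and 20 N and angle between the x axis of brush_mid and the x axis of seam, either way round below 0.3 rad), for 0.03 s.
7. the stroke reaches the end at the nozzle: lengthwise and pressing with 3 to 20 N with the brush centre 58 to 120 mm past the seam's middle (x of brush_mid in the frame of seam between 0.058 and 0.12 m and contact force between brush and seam between 3 and 20 N and angle between the x axis of brush_mid and the x axis of seam, either way round below 0.3 rad), for 0.03 s.
At the end, for the whole second after the job is handed in: The slide gate stands fully open (at least 74 of its 80 mm) and the brush is back in the tray (block centre within 80 mm of the tray's middle along the tray and 90 mm across, less than 50 mm above the tray's underside), bristles down (within 0.12 rad of upright), at rest (value of joint gate above 0.074 m and x of brush_mid in the frame of tray between -0.08 and 0.08 m and y of brush_mid in the frame of tray between -0.09 and 0.09 m and z of brush_mid in the frame of tray below 0.05 m and angle between brush_mid's own z axis and vertical below 0.12 rad and linear speed of brush below 0.02 m/s); the robot touches nothing.
It fails at once if the brush is jammed into the plates with more than 30 N (contact force between brush and coupon above 30 N).
It fails at once if the brush is dropped (not held although its centre is more than 75 mm above the bench) (height (world z) of brush_mid above 0.075 m and contact force between the fingers and brush below 0.05 N).
It fails at once if the file beside the brush is shoved more than 40 mm (distance of file_mid from where it was at the start of the episode above 0.04 m).
It fails at once if another thing on the bench is moved by more than 30 mm (distance of any of hammer, spray_can, rod_tin, magnet, plates from where it was at the start of the episode above 0.03 m).
It also fails if it takes over 64 s, if anything falls off the work surface, if the arm or the gripper's body presses on something with over 40 N, if the wrist force passes 120 N, or if a joint passes its speed limit or range.

## Working session

There is one attempt and no reset: what is moved stays moved. The work goes in short steps, Python scripts to look and compute and a tool call to move; the robot and the scene stay as the last step left them, time stands still between calls to the robot, and variables do not carry over. Pictures are saved under pics/ and viewed, and the job is handed in when it is done.

Besides the shell and the picture viewer there is one more tool, called after "Request:" as name(argument=value, ...), one argument or row to a line, values as JSON. move_arm: Moves the arm, as the interface text tells. Its arguments: {"type":"object","properties":{"deltas":{"type":"array"},"force":{"type":"number"}},"required":["deltas"]}

```bash
ls; mkdir -p pics; cat > h.py <<'E'
import numpy as np, cv2
from workcell import manip, viewer
from scipy.spatial.transform import Rotation as Rn
def snap(n,f):
    o=manip.get_obs(); im,d=viewer.camera(n); cv2.imwrite(f'pics/{f}.png',im[:,:,::-1]); np.savez(f'pics/{f}.npz',im=im,d=d,p=o['position'],q=o['ee_rot']); return o,im,d
def cam(n,p=None,q=None):
    c=viewer.calibration(n); K=np.array([[c['fx'],0,c['cx']],[0,c['fy'],c['cy']],[0,0,1.]])
    if n=='wrist':
        T=np.eye(4);T[:3,:3]=Rn.from_quat(q).as_matrix();T[:3,3]=p
        W=T@np.array(c['T_tool_cam']); R=W[:3,:3].T; t=-R@W[:3,3]
    else: R=np.array(c['R']);t=np.array(c['t']).ravel()
    return K,np.array(c['dist'],float),R,t
def rays(uv,C):
    K,D,R,t=C; n=cv2.undistortPoints(np.array(uv,float).reshape(-1,1,2),K,D).reshape(-1,2)
    d=np.c_[n,np.ones(len(n))]@R; return -R.T@t,d
def onplane(uv,z,C):
    o,d=rays(uv,C); return o+d*((z-o[2])/d[:,2])[:,None]
def depthpts(uv,dep,C):
    o,d=rays(uv,C); uv=np.array(uv,int); return o+d*dep[uv[:,1],uv[:,0]][:,None]
E
python3 - <<'E'
from h import *
print(manip.get_obs())
for n in('scene','side','wrist'): snap(n,n+'0')
for n in('scene','side'):
  K,D,R,t=cam(n); print(n,-R.T@t,R[2])
E
```

```text
pics
{'clock': 0.0, 'joint_pos': array([-1.17559689,  0.33290975, -0.06469178,  1.46096581,  0.02159568,
        1.34989832, -0.08848332]), 'joint_velocities': array([ 1.99575980e-03, -1.50449967e-03,  5.13240656e-06, -7.86365340e-04,
        1.13153009e-03,  8.17856830e-04,  1.00671434e-03]), 'tau': array([ 3.02003682e-04, -6.25471330e+01,  4.94935596e-02, -3.91597331e+01,
        1.63139025e-02,  1.03064047e-02,  1.00530085e-05]), 'position': array([0.25344544, 0.57088199, 0.23048057]), 'ee_rot': array([ 2.07369191e-01,  9.78262473e-01, -7.33061507e-04, -1.20894554e-04]), 'ft_force': array([ 0.46726453, -0.16837832,  0.61652813]), 'torque': array([-0.01437129, -0.04391052, -0.0016456 ]), 'grip_width': 0.9981062425482617}
scene [ 1.48660193 -0.60393685  1.19993068] [-0.60743334  0.37089008 -0.70247084]
side [ 0.36699335 -1.22544415  1.1025864 ] [ 0.1092721   0.76534869 -0.63427201]
```

View pics/scene0.png

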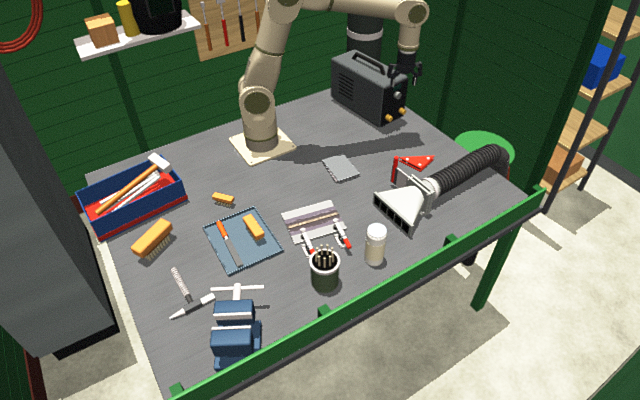

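View pics/side0.png

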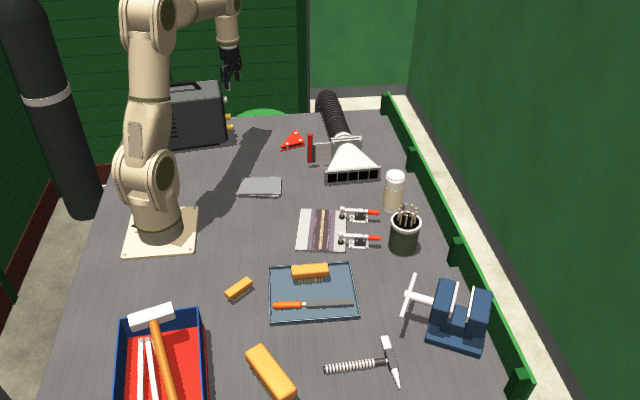

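View pics/wrist0.png

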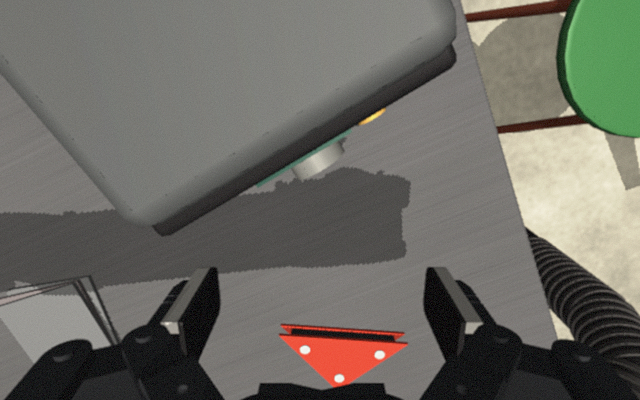

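```bash
python3 - <<'E'
import cv2,numpy as np
a=cv2.imread('pics/side0.png'); b=cv2.imread('pics/scene0.png')
c=cv2.resize(a[120:330,220:420],None,fx=4,fy=4,interpolation=cv2.INTER_CUBIC)
cv2.imwrite('pics/c1.png',cv2.resize(a[120:270,260:420],None,fx=4.5,fy=4.0,interpolation=cv2.INTER_CUBIC))
cv2.imwrite('pics/c2.png',cv2.resize(a[255:400,200:400],None,fx=4,fy=4,interpolation=cv2.INTER_CUBIC))
cv2.imwrite('pics/c3.png',cv2.resize(b[140:290,190:450],None,fx=3,fy=3,interpolation=cv2.INTER_CUBIC))
E
```

```text
(no output)
```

View pics/c1.png

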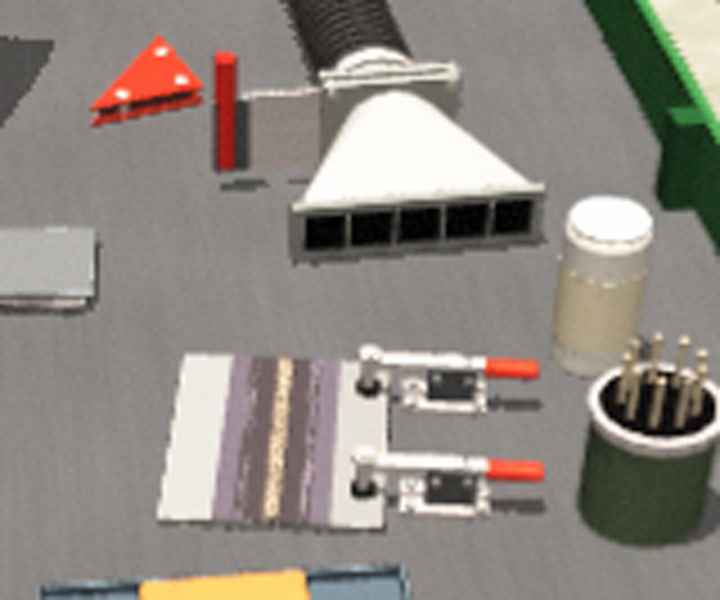

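View pics/c2.png

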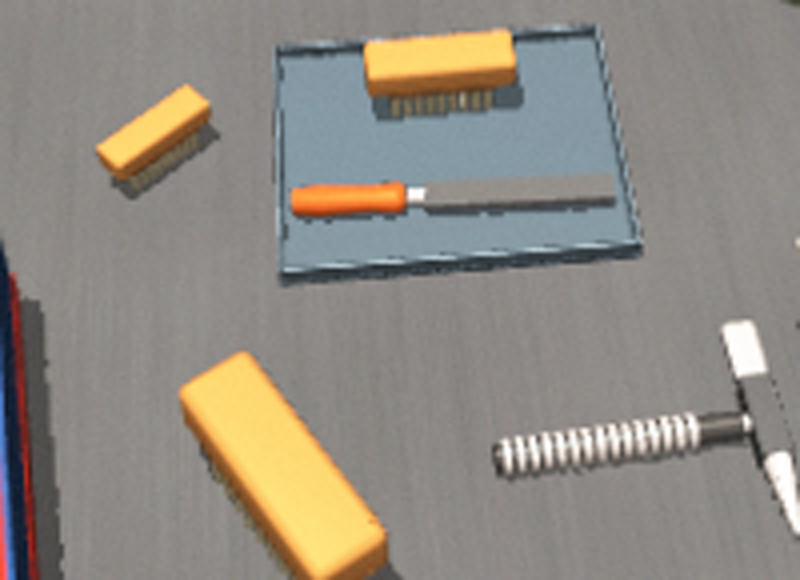

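View pics/c3.png

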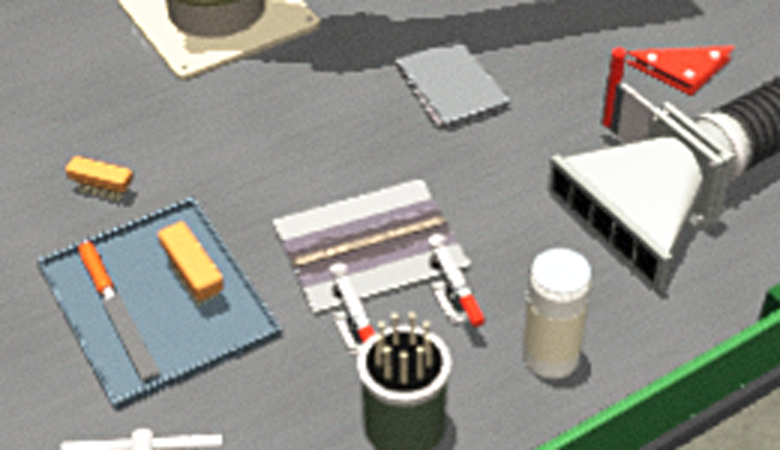

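Three brush-like things in the side view: a small one at (239,289), a middle one in the tray at (310,270) and a large one at (271,372). The enlarged crop confirms that the one in the tray is the middle-sized brush, so that is the one meant. The red handle is at about (310,148), the seam runs from about (322,248) to (323,209), and the nozzle is beyond it in +y. Now I'll measure them.

```bash
cat > m.py <<'E'
from h import *
def clouds(n,f,lo,hi,box):
    z=np.load(f'pics/{f}.npz'); im=z['im']; hsv=cv2.cvtColor(im,cv2.COLOR_RGB2HSV)
    m=cv2.inRange(hsv,np.array(lo),np.array(hi)); M=np.zeros_like(m); x0,y0,x1,y1=box; M[y0:y1,x0:x1]=m[y0:y1,x0:x1]
    v,u=np.nonzero(M); uv=np.c_[u,v]; ok=z['d'][v,u]>0
    C=cam(n,z['p'],z['q']); return uv, depthpts(uv[ok],z['d'],C)
E
python3 - <<'E'
from m import *
np.set_printoptions(precision=4,suppress=True)
for n,b in(('side',(303,128,318,166)),('scene',(388,153,400,188))):
    uv,P=clouds(n,n+'0',(0,120,80),(6,255,255),b)
    print('handle',n,len(uv),uv.min(0),uv.max(0)); 
    for lo,hi in((.02,.06),(.06,.09),(.09,.12),(.12,.145),(.147,.17)):
        s=P[(P[:,2]>lo)&(P[:,2]<hi)]; print(lo,len(s),np.median(s,0) if len(s) else'')
    print(P[:,2].max())
for n,b in(('side',(285,255,335,285)),('scene',(238,208,270,245))):
    uv,P=clouds(n,n+'0',(14,120,80),(25,255,255),b)
    print('brush',n,len(uv),P.min(0),P.max(0))
    zt=np.percentile(P[:,2],90); T=P[P[:,2]>zt-.006]; r=cv2.minAreaRect(T[:,:2].astype(np.float32)*1000); print(zt,len(T),r)
# coupon: plates top
for n,b in(('side',(290,200,350,256)),('scene',(275,195,350,250))):
    z=np.load(f'pics/{n}0.npz'); C=cam(n); v,u=np.mgrid[b[1]:b[3],b[0]:b[2]]; uv=np.c_[u.ravel(),v.ravel()]
    P=depthpts(uv,z['d'],C); s=P[(P[:,2]>.0065)&(P[:,2]<.0155)]
    print('coupon',n,len(s),cv2.minAreaRect(s[:,:2].astype(np.float32)*1000), np.median(s[:,2]),'bench z',np.median(P[P[:,2]<.005][:,2]))
E
```

```text
handle side 130 [303 133] [312 162]
0.02 33 [0.5314 0.3083 0.0421]
0.06 25 [0.5352 0.3082 0.0739]
0.09 25 [0.5329 0.3098 0.1038]
0.12 25 [0.5325 0.3103 0.13  ]
0.147 11 [0.5354 0.3116 0.1485]
0.15128897570657518
handle scene 97 [391 156] [399 181]
0.02 17 [0.5378 0.3118 0.0427]
0.06 19 [0.5369 0.3114 0.0712]
0.09 24 [0.5377 0.3142 0.1064]
0.12 21 [0.5398 0.3157 0.1343]
0.147 10 [0.5346 0.3164 0.1508]
0.15248484109602467
brush side 480 [ 0.414  -0.288  -0.0027] [ 0.5278 -0.1941  0.0607]
0.056589299746901855 317 ((468.5583190917969, -266.9529724121094), (39.83076095581055, 108.52005767822266), 88.6127700805664)
brush scene 254 [ 0.3676 -0.2811  0.0034] [ 0.526  -0.2464  0.0614]
0.057535839119096856 183 ((469.79345703125, -263.5349426269531), (34.54240036010742, 112.19780731201172), 89.61080932617188)
coupon side 1741 ((528.7422485351562, -33.27491760253906), (265.66558837890625, 185.57949829101562), 84.40533447265625) 0.010386984313956127 bench z -0.00022732410278392123
coupon scene 1490 ((544.0392456054688, -70.46937561035156), (266.7872009277344, 234.22409057617188), 64.24479675292969) 0.010109776034399554 bench z -0.0003980142391410979
```

```bash
python3 - <<'E'
from m import *
np.set_printoptions(precision=4,suppress=True)
# tan seam pixels
z=np.load('pics/side0.npz')
for n,b in(('side',(300,205,350,252)),('scene',(280,200,345,235))):
    z=np.load(f'pics/{n}0.npz'); hsv=cv2.cvtColor(z['im'],cv2.COLOR_RGB2HSV)
    for lo,hi in(((8,50,120),(28,255,255)),):
        m=cv2.inRange(hsv,lo,hi); M=np.zeros_like(m); M[b[1]:b[3],b[0]:b[2]]=m[b[1]:b[3],b[0]:b[2]]
        v,u=np.nonzero(M); P=onplane(np.c_[u,v],.0125,cam(n))
        print('seam',n,len(P),cv2.minAreaRect(P[:,:2].astype(np.float32)*1000),cv2.fitLine(P[:,:2].astype(np.float32)*1000,cv2.DIST_HUBER,0,.01,.01).ravel())
    # tray blue
    m=cv2.inRange(hsv,(95,50,40),(115,200,255)); bb=(262,255,365,330) if n=='side' else (200,203,285,275)
    M=np.zeros_like(m); M[bb[1]:bb[3],bb[0]:bb[2]]=m[bb[1]:bb[3],bb[0]:bb[2]]
    v,u=np.nonzero(M); P=onplane(np.c_[u,v],.010,cam(n)); print('tray',n,cv2.minAreaRect(P[:,:2].astype(np.float32)*1000))
    P=depthpts(np.c_[u,v],z['d'],cam(n)); P=P[(P[:,2]<.03)&(P[:,2]>-.01)]; print('tray d',n,cv2.minAreaRect(P[:,:2].astype(np.float32)*1000))
# blade and nozzle flange
n='side';z=np.load('pics/side0.npz');C=cam(n)
print('frame/blade')
for uv in [(317,150),(322,150),(327,150),(331,148),(335,137),(360,137),(345,137)]:
    print(uv,depthpts([uv],z['d'],C)[0])
for uv in [(328,180),(334,179),(350,177),(365,176),(379,174)]: print('mouth',uv,depthpts([uv],z['d'],C)[0], onplane([uv],.036,C)[0])
E
```

```text
seam side 173 ((532.0095825195312, -54.13566589355469), (196.20950317382812, 14.18033218383789), 78.8746337890625) [  0.1894   0.9819 530.8861 -59.4511]
tray side ((469.4517822265625, -317.5658874511719), (215.3727569580078, 244.28646850585938), 88.2333755493164)
tray d side ((469.78607177734375, -315.78533935546875), (216.30690002441406, 244.1857147216797), 88.18785858154297)
seam scene 144 ((531.0909423828125, -53.05632019042969), (192.48538208007812, 14.987321853637695), 79.06784057617188) [  0.1942   0.981  531.5232 -52.9373]
tray scene ((470.3610534667969, -312.71832275390625), (209.30416870117188, 258.5620422363281), 88.21558380126953)
tray d scene ((468.8753967285156, -313.87408447265625), (208.77389526367188, 259.23162841796875), 88.0443344116211)
frame/blade
(317, 150) [0.5638 0.3195 0.0737]
(322, 150) [0.583  0.3181 0.0731]
(327, 150) [0.603  0.3222 0.069 ]
(331, 148) [0.6173 0.3154 0.0815]
(335, 137) [0.6416 0.3743 0.0927]
(360, 137) [0.7292 0.3203 0.1199]
(345, 137) [0.6725 0.3287 0.1187]
mouth (328, 180) [0.5881 0.1852 0.0279] [0.5865 0.1746 0.036 ]
mouth (334, 179) [0.6103 0.1844 0.0312] [0.6092 0.1781 0.036 ]
mouth (350, 177) [0.6719 0.193  0.0287] [0.6698 0.1833 0.036 ]
mouth (365, 176) [0.7287 0.1925 0.0288] [0.7262 0.183  0.036 ]
mouth (379, 174) [0.7836 0.199  0.0286] [0.7808 0.1892 0.036 ]
```

Request:
move_arm(
  deltas=[
    [-0.04,-0.013,0,0,0,0,0.3],
    [-0.04,-0.013,0,0,0,0,0.3],
    [-0.04,-0.013,0,0,0,0,0.3],
    [-0.04,-0.013,0,0,0,0,0.3],
    [-0.04,-0.013,0,0,0,0,0.3],
    [-0.04,-0.013,0,0,0,0,0.3],
    [-0.04,-0.013,0,0,0,0,0.3],
    [-0.04,-0.013,0,0,0,0,0.3],
    [-0.04,-0.013,0,0,0,0,0.3],
  ],
  force=40,
)

```text
clock: 1.27
position: [0.5359, 0.3172, 0.2311]
ee_rot: [0.207, 0.978, -0.0, -0.0]
ft_force: [-0.5, -0.0, 0.0]
grip_width: 0.649
```

Request:
move_arm(
  deltas=[
    [0,0,0,0,0,9,0.3],
    [0,0,0,0,0,9,0.3],
    [0,0,0,0,0,9,0.3],
    [0,0,0,0,0,9,0.3],
    [0,0,0,0,0,9,0.3],
    [0,0,0,0,0,9,0.3],
    [0,0,0,0,0,8,0.3],
    [0,0,0,0,0,0,0.3],
  ],
)

```text
clock: 2.28
position: [0.535, 0.3182, 0.231]
ee_rot: [0.681, 0.732, -0.0, -0.0]
ft_force: [-0.2, -0.2, 0.2]
grip_width: 0.646
```

```bash
cat >> h.py <<'E'
def to(x,y,z,yaw_deg=None):
    o=manip.get_obs(); R=Rn.from_quat(o['ee_rot']).as_matrix(); d=R.T@(np.array([x,y,z])-o['position'])
    jy=np.degrees(np.arctan2(R[1,1],R[0,1])); print('tcp',o['position'].round(4),'jaw yaw',jy.round(2),'tool z',R[:,2].round(4),'delta',d.round(4),'wz',None if yaw_deg is None else round(jy-yaw_deg,2),'F',o['ft_force'].round(2),'w',round(o['grip_width'],3),'t',o['clock'],'j7',o['joint_pos'][6].round(2))
E
python3 - <<'E'
from h import *
to(.533,.318,.116,4)
snap('wrist','w1')
E
```

```text
tcp [0.535  0.3182 0.231 ] jaw yaw 4.12 tool z [-4.e-04 -3.e-04 -1.e+00] delta [-1.00e-04 -1.90e-03  1.15e-01] wz 0.12 F [-0.19 -0.17  0.15] w 0.646 t 2.275 j7 -0.47
```

View pics/w1.png

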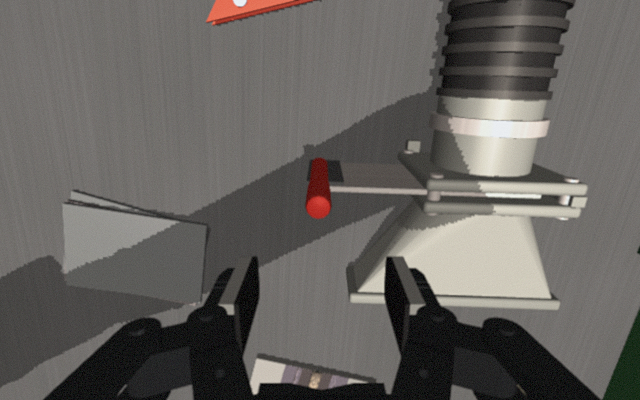

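The wrist view shows the red handle top at about (318,206), between the jaws in the opening direction. The blade runs from there to the frame at (430,190). I'll cross-check the axis and the blade direction.

```bash
python3 - <<'E'
from h import *
z=np.load('pics/w1.npz');C=cam('wrist',z['p'],z['q'])
print('top',onplane([(318,207)],.150,C),depthpts([(318,207)],z['d'],C))
print('blade top edge',onplane([(345,191),(422,193)],.105,C))
print('frame edge',onplane([(430,185),(580,186)],.118,C), 'flange', onplane([(352,298),(556,304)],.066,C))
E
```

```text
top [[0.5326929  0.31671268 0.15      ]] [[0.53268347 0.3169326  0.15060188]]
blade top edge [[0.55380705 0.3152621  0.105     ]
 [0.61476427 0.31796415 0.105     ]]
frame edge [[0.61555595 0.32851262 0.118     ]
 [0.72574687 0.3355481  0.118     ]] flange [[0.57481633 0.19125294 0.066     ]
 [0.77874689 0.20010561 0.066     ]]
```

Request:
move_arm(
  deltas=[
    [-0.001,-0.002,0.03,0,0,1,0.3],
    [0,0,0.03,0,0,0,0.3],
    [0,0,0.03,0,0,0,0.3],
    [0,0,0.024,0,0,0,0.3],
    [0,0,0,0,0,0,-1],
    [0,0,0,0,0,0,-1],
    [0,0,0,0,0,0,-1],
    [0,0,0,0,0,0,-1],
    [0,0,0,0,0,0,-1],
  ],
  force=40,
)

```text
clock: 3.45
position: [0.5338, 0.3173, 0.1186]
ee_rot: [0.688, 0.726, 0.001, 0.0]
ft_force: [-2.1, 0.1, 5.9]
grip_width: 0.198
```

```bash
python3 - <<'E'
from h import *
to(.533,.318,.116,4)
snap('wrist','w2')
E
```

```text
tcp [0.5338 0.3173 0.1186] jaw yaw 3.07 tool z [ 0.0014  0.0011 -1.    ] delta [ 0.0007 -0.0007  0.0026] wz -0.93 F [-2.14  0.07  5.87] w 0.198 t 3.45 j7 -0.47
```

View pics/w2.png

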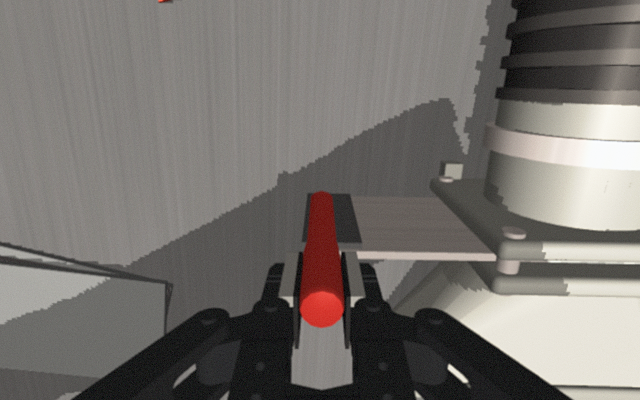

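The handle is gripped between the jaws; its top is at (322,305) and the opening reads 17 mm. Now I pull towards -y of the tool.

Request:
move_arm(
  deltas=[
    [0,-0.006,-0.002,0,0,0,-1],
    [0,-0.01,0,0,0,0,-1],
    [0,-0.01,0,0,0,0,-1],
    [0,-0.01,0,0,0,0,-1],
    [0,-0.01,0,0,0,0,-1],
    [0,-0.01,0,0,0,0,-1],
    [0,-0.01,0,0,0,0,-1],
    [0,-0.005,0,0,0,0,-1],
    [0,0,0,0,0,0,-1],
  ],
)

```text
clock: 4.62
position: [0.4632, 0.3147, 0.1188]
ee_rot: [0.688, 0.726, 0.002, 0.001]
ft_force: [11.9, 10.2, -18.6]
grip_width: 0.197
```

Request:
move_arm(
  deltas=[
    [0.001,-0.003,0.001,0,0,0,-1],
    [0,-0.003,0,0,0,0,-1],
    [0,-0.003,0,0,0,0,-1],
    [0,-0.002,0,0,0,0,-1],
    [0,0,0,0,0,0,-1],
  ],
)

```text
clock: 5.25
position: [0.463, 0.3147, 0.119]
ee_rot: [0.69, 0.724, 0.011, 0.006]
ft_force: [65.7, 20.2, -49.7]
grip_width: 0.195
```

That was the end stop: no further travel, and the force rose. I'll relax the pull, then let go.

Request:
move_arm(
  deltas=[
    [0,0.006,0,0,0,0,-1],
    [0,0.004,0,0,0,0,-1],
    [0,0,0,0,0,0,-1],
    [0,0,0,0,0,0,0.1],
    [0,0,0,0,0,0,0.1],
    [0,0,0,0,0,0,0.1],
  ],
)

```text
clock: 6.0
position: [0.461, 0.3143, 0.1184]
ee_rot: [0.688, 0.726, -0.0, -0.0]
ft_force: [-0.5, 0.2, 0.2]
grip_width: 0.549
```

```bash
python3 - <<'E'
from h import *
to(.463,.315,.23,3)
snap('wrist','w3'); snap('side','s3')
E
```

```text
tcp [0.461  0.3143 0.1184] jaw yaw 3.08 tool z [-2.e-04  1.e-04 -1.e+00] delta [ 0.0006  0.002  -0.1116] wz 0.08 F [-0.48  0.22  0.2 ] w 0.549 t 6.0 j7 -0.56
```

View pics/w3.png

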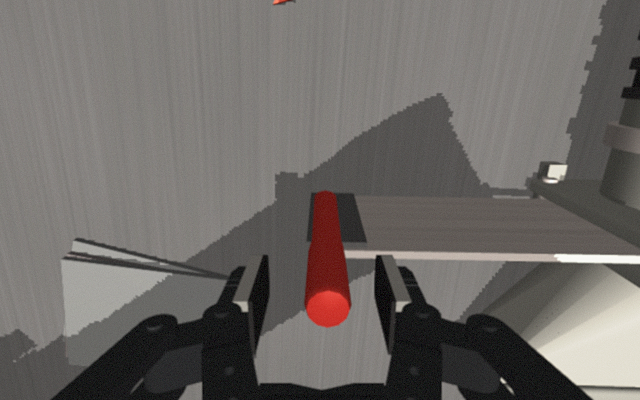

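Request:
move_arm(
  deltas=[
    [0,0,-0.02,0,0,0,0.1],
    [0,0,-0.03,0,0,0,0.1],
    [0,0,-0.04,0,0,0,0.3],
    [0,0,-0.03,0,0,0,0.5],
    [-0.03,0,0,0,0,0,0.5],
    [-0.05,0,0,0,0,0,0.5],
    [-0.05,0,0,0,0,0,0.5],
    [-0.05,0,0,0,0,0,0.5],
    [-0.05,0,0,0,0,0,0.5],
    [-0.05,0,0,0,0,0,0.5],
  ],
)

```text
clock: 7.35
position: [0.476, 0.033, 0.2385]
ee_rot: [0.688, 0.726, 0.0, -0.0]
ft_force: [1.7, -0.1, -0.1]
grip_width: 0.753
```

Request:
move_arm(
  deltas=[
    [-0.05,0,0,0,0,0,0.5],
    [-0.05,0,0,0,0,0,0.5],
    [-0.05,0,0,0,0,0,0.5],
    [-0.05,0,0,0,0,0,0.5],
    [-0.05,-0.025,0,0,0,0,0.5],
    [-0.03,0,0,0,0,0,0.5],
    [0,0,0,0,0,9.3,0.5],
    [0,0,0,0,0,9.3,0.5],
    [0,0,0,0,0,9.3,0.5],
    [0,0,0,0,0,9.3,0.5],
  ],
)

```text
clock: 8.6
position: [0.4662, -0.2462, 0.2383]
ee_rot: [0.885, 0.466, 0.0, -0.0]
ft_force: [-0.2, -1.2, -0.5]
grip_width: 0.75
```

Request:
move_arm(
  deltas=[
    [0,0,0,0,0,9.3,0.5],
    [0,0,0,0,0,9.3,0.5],
    [0,0,0,0,0,9.3,0.5],
    [0,0,0,0,0,9.3,0.5],
    [0,0,0,0,0,9.3,0.5],
    [0,0,0,0,0,9.3,0.5],
    [0,0,0,0,0,0,0.5],
  ],
)

```text
clock: 9.48
position: [0.4662, -0.2461, 0.2383]
ee_rot: [1.0, 0.001, 0.0, -0.0]
ft_force: [0.3, 1.0, 0.1]
grip_width: 0.748
```

```bash
python3 - <<'E'
from h import *
to(.469,-.2655,.025,-90)
snap('wrist','w4'); snap('side','s4')
E
```

```text
tcp [ 0.4662 -0.2461  0.2383] jaw yaw -89.87 tool z [ 0.e+00  3.e-04 -1.e+00] delta [0.0028 0.0194 0.2133] wz 0.13 F [0.29 0.96 0.05] w 0.748 t 9.475 j7 -1.06
```

View pics/w4.png

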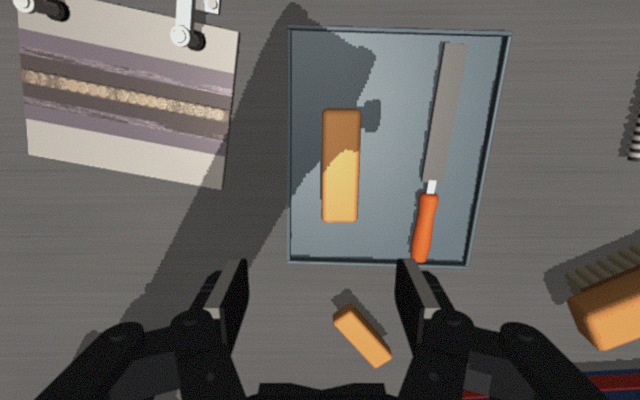

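View pics/s4.png

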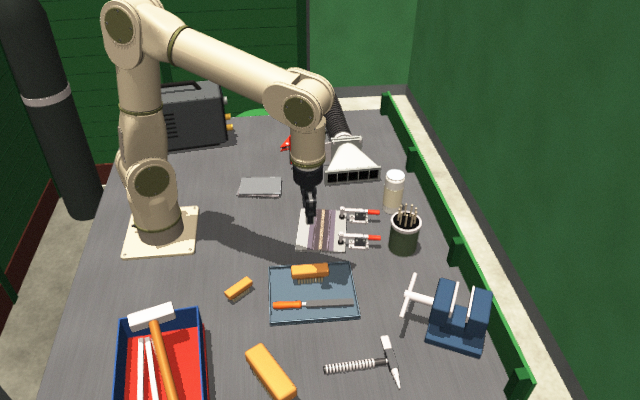

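The wrist view shows the middle brush from (323,108) to (360,222) in the tray, the file at (437,150) and the seam from (22,74) to (225,117). I'll refine all of them from this near view.

```bash
python3 - <<'E'
from m import *
np.set_printoptions(precision=4,suppress=True)
uv,P=clouds('wrist','w4',(12,110,60),(26,255,255),(300,95,375,235)); z=np.load('pics/w4.npz');C=cam('wrist',z['p'],z['q'])
zt=np.median(P[:,2]);print('ztop',zt); Q=onplane(uv[:,:],.055,C); print('brush',cv2.minAreaRect(Q[:,:2].astype(np.float32)*1000))
T=P[abs(P[:,2]-.055)<.006];print(cv2.minAreaRect(T[:,:2].astype(np.float32)*1000))
# seam
hsv=cv2.cvtColor(z['im'],cv2.COLOR_RGB2HSV); m=cv2.inRange(hsv,(8,50,110),(28,255,255)); M=np.zeros_like(m);M[55:130,15:232]=m[55:130,15:232]
v,u=np.nonzero(M);Q=onplane(np.c_[u,v],.0125,C);print('seam',len(Q),cv2.minAreaRect(Q[:,:2].astype(np.float32)*1000),cv2.fitLine(Q[:,:2].astype(np.float32)*1000,cv2.DIST_HUBER,0,.01,.01).ravel())
print('coupon corners',onplane([(18,10),(240,30),(223,189),(28,155)],.010,C))
print('tray rim corners',onplane([(289,27),(511,32),(468,267),(289,263)],.016,C))
z=np.load('pics/s4.npz')
E
```

```text
ztop 0.05527402438801207
brush ((468.46124267578125, -265.4909362792969), (107.6275634765625, 34.39887237548828), 0.14243945479393005)
((468.1167907714844, -265.7110900878906), (107.83445739746094, 34.83138656616211), 0.14090505242347717)
seam 2434 ((530.0018920898438, -55.58379364013672), (199.0186309814453, 13.259146690368652), 79.15299987792969) [  0.1894   0.9819 531.9802 -45.9639]
coupon corners [[ 0.6047  0.0305  0.01  ]
 [ 0.5907 -0.1706  0.01  ]
 [ 0.4336 -0.1407  0.01  ]
 [ 0.4701  0.0576  0.01  ]]
tray rim corners [[ 0.5928 -0.2174  0.016 ]
 [ 0.5881 -0.4232  0.016 ]
 [ 0.342  -0.4169  0.016 ]
 [ 0.3464 -0.2107  0.016 ]]
```

Request:
move_arm(
  deltas=[
    [0.002,0.0195,0,0,0,0,0.5],
    [0,0,0.04,0,0,0,0.5],
    [0,0,0.04,0,0,0,0.5],
    [0,0,0.04,0,0,0,0.5],
    [0,0,0.04,0,0,0,0.5],
    [0,0,0.03,0,0,0,0.5],
    [0,0,0.022,0,0,0,0.5],
    [0,0,0,0,0,0,0.5],
  ],
  force=80,
)

```text
clock: 10.58
position: [0.4672, -0.2653, 0.0251]
ee_rot: [1.0, 0.002, -0.001, -0.0]
ft_force: [0.5, -0.6, 0.4]
grip_width: 0.748
```

```bash
python3 - <<'E'
from h import *
to(.468,-.2655,.026,-89.9)
snap('wrist','w5'); snap('side','s5')
a=cv2.imread('pics/s5.png'); cv2.imwrite('pics/s5c.png',cv2.resize(a[200:340,240:400],None,fx=4,fy=4))
E
```

```text
tcp [ 0.4672 -0.2653  0.0251] jaw yaw -89.81 tool z [-2.8e-03  8.0e-04 -1.0e+00] delta [ 0.0008  0.0002 -0.001 ] wz 0.09 F [ 0.55 -0.57  0.45] w 0.748 t 10.575 j7 -0.79
```

View pics/w5.png

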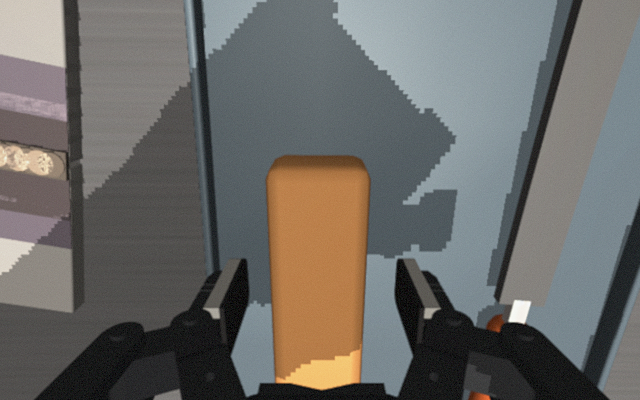

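View pics/s5c.png

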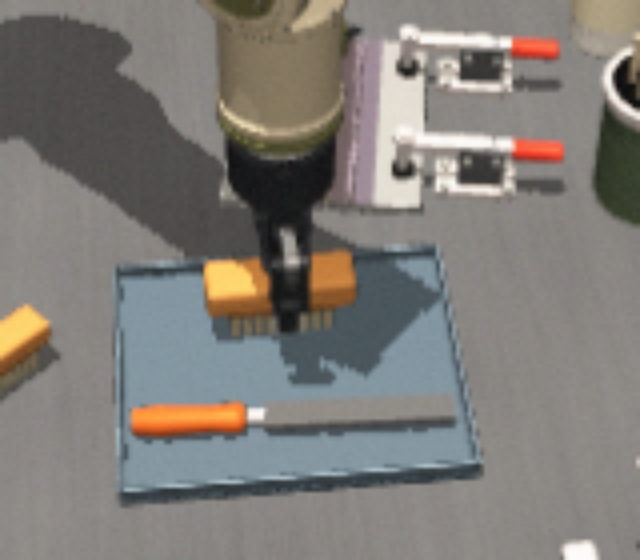

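The jaws straddle the block evenly at (320,270) in the wrist view, clear of the wall and the file. Closing.

Request:
move_arm(
  deltas=[
    [0,0,0,0,0,0,-1],
    [0,0,0,0,0,0,-1],
    [0,0,0,0,0,0,-1],
    [0,0,0,0,0,0,-1],
    [0,0,0,0,0,0,-1],
    [0,0,0,0,0,0,-1],
  ],
  force=80,
)

```text
clock: 11.42
position: [0.4688, -0.2658, 0.0265]
ee_rot: [1.0, 0.001, 0.001, 0.0]
ft_force: [3.1, 0.5, 3.3]
grip_width: 0.409
```

Request:
move_arm(
  deltas=[
    [0,0,-0.01,0,0,0,-1],
    [0,0,-0.01,0,0,0,-1],
    [0,0,-0.02,0,0,0,-1],
    [0,0,-0.03,0,0,0,-1],
    [0,0,-0.03,0,0,0,-1],
    [0,0,-0.02,0,0,0,-1],
    [0,0,0,0,0,0,-1],
  ],
)

```text
clock: 12.3
position: [0.4689, -0.2662, 0.1482]
ee_rot: [1.0, 0.0, 0.002, 0.0]
ft_force: [-1.3, 0.0, -2.3]
grip_width: 0.408
```

```bash
python3 - <<'E'
from h import *
to(.5164,-.1282,.14,-11)
snap('wrist','w6'); snap('side','s6')
a=cv2.imread('pics/s6.png'); cv2.imwrite('pics/s6c.png',cv2.resize(a[180:320,240:400],None,fx=4,fy=4))
E
```

```text
tcp [ 0.4689 -0.2662  0.1482] jaw yaw -89.95 tool z [ 3.1e-03 -2.0e-04 -1.0e+00] delta [ 0.0476 -0.138   0.0083] wz -78.95 F [-1.26  0.02 -2.31] w 0.408 t 12.3 j7 -0.92
```

View pics/w6.png

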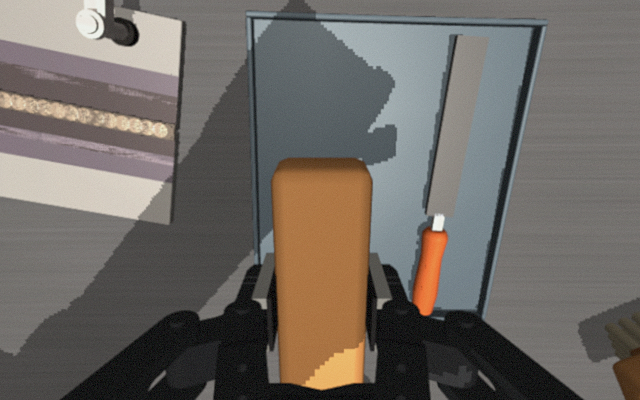

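View pics/s6c.png

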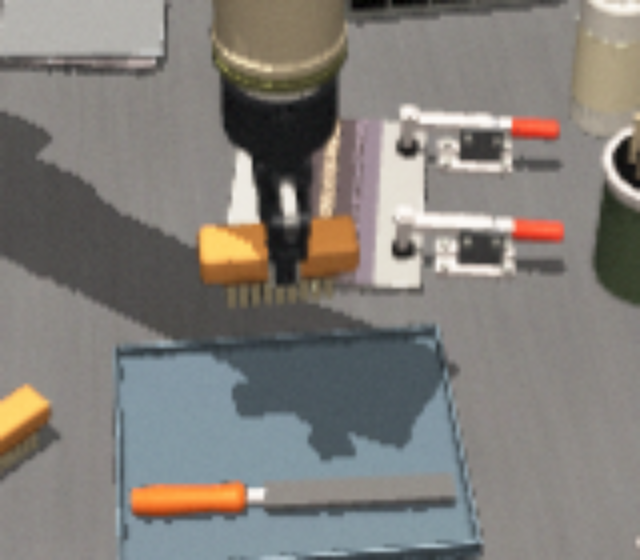

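The brush is held square and lifted clear (block at (320,270) in the wrist view), with the file still in place. Moving over the far end of the seam and turning.

Request:
move_arm(
  deltas=[
    [0.012,-0.034,0,0,0,0,-1],
    [0.012,-0.034,0,0,0,0,-1],
    [0.012,-0.034,0,0,0,0,-1],
    [0.012,-0.036,0,0,0,0,-1],
    [0,0,0,0,0,-9,-1],
    [0,0,0,0,0,-9,-1],
    [0,0,0,0,0,-9,-1],
    [0,0,0,0,0,-9,-1],
    [0,0,0,0,0,-9,-1],
  ],
)

```text
clock: 13.52
position: [0.5153, -0.1277, 0.1452]
ee_rot: [0.923, 0.386, -0.001, -0.0]
ft_force: [0.2, 0.2, -2.6]
grip_width: 0.405
```

Request:
move_arm(
  deltas=[
    [0,0,0,0,0,-9,-1],
    [0,0,0,0,0,-9,-1],
    [0,0,0,0,0,-8,-1],
    [0,0,0,0,0,-8,-1],
    [0,0,0,0,0,0,-1],
  ],
)

```text
clock: 14.15
position: [0.5154, -0.1278, 0.1453]
ee_rot: [0.772, 0.636, -0.001, -0.001]
ft_force: [-1.0, 0.1, -1.9]
grip_width: 0.409
```

```bash
python3 - <<'E'
from m import *
np.set_printoptions(precision=4,suppress=True)
to(.5168,-.1282,.045,-10.9)
snap('wrist','w7'); snap('scene','c7')
z=np.load('pics/w7.npz');C=cam('wrist',z['p'],z['q'])
hsv=cv2.cvtColor(z['im'],cv2.COLOR_RGB2HSV); m=cv2.inRange(hsv,(8,50,110),(28,255,255)); cv2.imwrite('pics/m7.png',m)
E
```

```text
tcp [ 0.5154 -0.1278  0.1453] jaw yaw -11.0 tool z [-0.0018  0.0001 -1.    ] delta [-0.0001  0.0016  0.1003] wz -0.1 F [-0.98  0.1  -1.86] w 0.409 t 14.15 j7 0.1
```

View pics/w7.png

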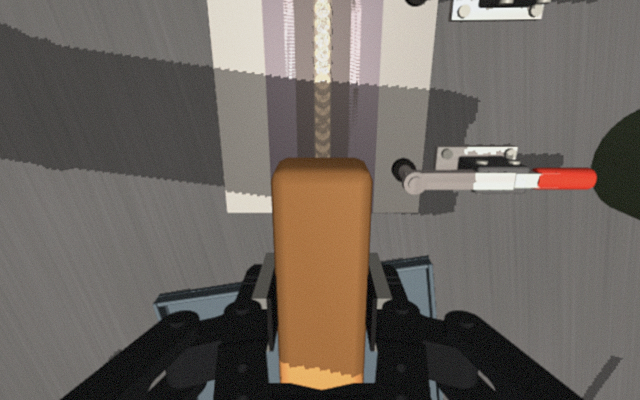

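View pics/c7.png

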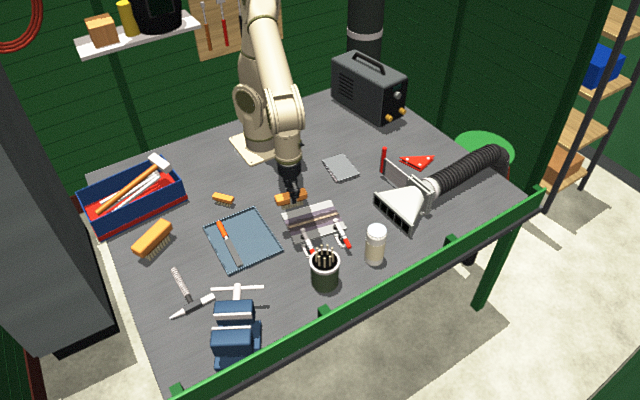

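The seam runs straight up at u≈322, in line with the block, and the scene view shows the gate's blade drawn fully out at (395,170). Lowering.

Request:
move_arm(
  deltas=[
    [0,0.001,0.03,0,0,0,-1],
    [0,0,0.03,0,0,0,-1],
    [0,0,0.025,0,0,0,-1],
    [0,0,0.015,0,0,0,-1],
    [0,0,0,0,0,0,-1],
    [0,0,0,0,0,0,-1],
  ],
)

```text
clock: 15.0
position: [0.5177, -0.128, 0.0471]
ee_rot: [0.771, 0.636, 0.0, 0.0]
ft_force: [0.4, -0.4, -1.6]
grip_width: 0.407
```

```bash
python3 - <<'E'
from h import *
to(.5168,-.1282,.045,-10.9)
z=np.load('pics/w7.npz');C=cam('wrist',z['p'],z['q'])
print(onplane([(322,5),(322,150)],.0125,C))
E
```

```text
tcp [ 0.5177 -0.128   0.0471] jaw yaw -10.97 tool z [ 0.0012 -0.     -1.    ] delta [-0.0003 -0.0008  0.0021] wz -0.07 F [ 0.35 -0.39 -1.61] w 0.407 t 15.0 j7 0.18
[[ 0.54030189 -0.00266834  0.0125    ]
 [ 0.52117926 -0.10119307  0.0125    ]]
```

Request:
move_arm(
  deltas=[
    [0,0,0.008,0,0,0,-1],
    [0,0,0.003,0,0,0,-1],
    [0,0,0.002,0,0,0,-1],
    [0,0,0,0,0,0,-1],
  ],
)

```text
clock: 15.5
position: [0.5174, -0.1278, 0.0337]
ee_rot: [0.771, 0.636, 0.0, -0.0]
ft_force: [-2.6, 0.8, 5.8]
grip_width: 0.407
```

Request:
move_arm(
  deltas=[
    [0,0,0.001,0,0,0,-1],
    [0,0,0,0,0,0,-1],
  ],
)

```text
clock: 15.75
position: [0.5174, -0.1278, 0.0329]
ee_rot: [0.771, 0.636, 0.0, -0.0]
ft_force: [-1.5, 1.4, 8.1]
grip_width: 0.409
```

Request:
move_arm(
  deltas=[
    [0.004,0,0,0,0,0,-1],
    [0.005,0,0,0,0,0,-1],
    [0.005,0,0,0,0,0,-1],
    [0.005,0,0,0,0,0,-1],
  ],
)

```text
clock: 16.25
position: [0.5214, -0.1111, 0.0332]
ee_rot: [0.772, 0.636, 0.0, 0.001]
ft_force: [-1.5, -5.6, 7.1]
grip_width: 0.406
```

Request:
move_arm(
  deltas=[
    [0.005,0,0,0,0,0,-1],
    [0.005,0,0,0,0,0,-1],
    [0.005,0,0,0,0,0,-1],
    [0.005,0,0,0,0,0,-1],
    [0.005,0,0,0,0,0,-1],
    [0.005,0,0,0,0,0,-1],
    [0.005,0,0,0,0,0,-1],
    [0.005,0,0,0,0,0,-1],
  ],
)

```text
clock: 17.25
position: [0.529, -0.0718, 0.0332]
ee_rot: [0.772, 0.636, 0.0, 0.001]
ft_force: [-0.9, -5.8, 6.7]
grip_width: 0.406
```

```bash
python3 - <<'E'
from h import *
to(.545,.0185,.033,-10.9)
E
```

```text
tcp [ 0.529  -0.0718  0.0332] jaw yaw -11.03 tool z [ 0.0019 -0.0017 -1.    ] delta [ 0.0917 -0.0016  0.    ] wz -0.13 F [-0.9  -5.83  6.74] w 0.406 t 17.25 j7 0.08
```

Request:
move_arm(
  deltas=[
    [0.005,0,0.0005,0,0,0,-1],
    [0.005,0,0,0,0,0,-1],
    [0.005,0,0,0,0,0,-1],
    [0.005,0,0,0,0,0,-1],
    [0.005,0,0,0,0,0,-1],
    [0.005,0,0,0,0,0,-1],
    [0.005,0,0,0,0,0,-1],
    [0.005,0,0,0,0,0,-1],
    [0.005,0,0,0,0,0,-1],
  ],
)

```text
clock: 18.38
position: [0.5376, -0.0277, 0.0327]
ee_rot: [0.772, 0.636, 0.0, 0.001]
ft_force: [-1.2, -7.3, 8.1]
grip_width: 0.412
```

Request:
move_arm(
  deltas=[
    [0.005,0,0,0,0,0,-1],
    [0.005,0,0,0,0,0,-1],
    [0.005,0,0,0,0,0,-1],
    [0.005,0,0,0,0,0,-1],
    [0.005,0,0,0,0,0,-1],
    [0.005,0,0,0,0,0,-1],
    [0.005,0,0,0,0,0,-1],
    [0.005,0,0,0,0,0,-1],
    [0.005,0,0,0,0,0,-1],
    [0,0,0,0,0,0,-1],
  ],
)

```text
clock: 19.62
position: [0.5463, 0.0173, 0.0327]
ee_rot: [0.772, 0.636, 0.0, 0.001]
ft_force: [-1.4, -3.8, 7.5]
grip_width: 0.405
```

```bash
python3 - <<'E'
from h import *
to(.545,.0185,.033,-10.9)
snap('wrist','w8'); snap('side','s8')
a=cv2.imread('pics/s8.png'); cv2.imwrite('pics/s8c.png',cv2.resize(a[120:280,250:420],None,fx=4,fy=3.7))
E
```

```text
tcp [0.5463 0.0173 0.0327] jaw yaw -10.99 tool z [ 0.0019 -0.001  -1.    ] delta [ 0.001  -0.0015 -0.0003] wz -0.09 F [-1.4  -3.78  7.48] w 0.405 t 19.625 j7 -0.09
```

View pics/w8.png

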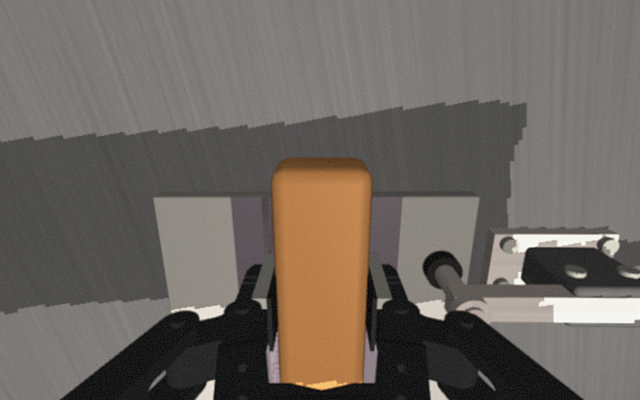

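View pics/s8c.png

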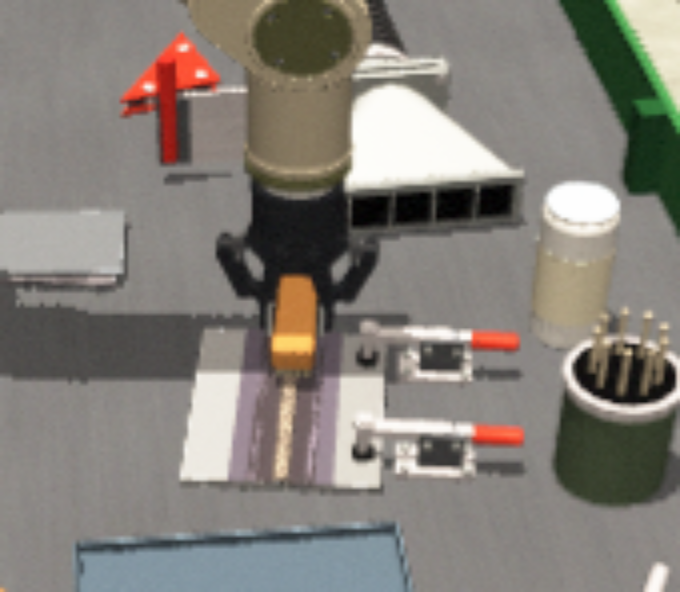

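The block sits at the nozzle end of the seam (wrist view, (320,270)), unchanged in the grip. The centre is about 74 mm past the middle with about 9 N. Lifting and returning.

Request:
move_arm(
  deltas=[
    [0,0,-0.005,0,0,0,-1],
    [0,0,-0.015,0,0,0,-1],
    [0,0,-0.03,0,0,0,-1],
    [0,0,-0.03,0,0,0,-1],
    [0,0,-0.03,0,0,0,-1],
    [0,0,-0.01,0,0,0,-1],
  ],
)

```text
clock: 20.48
position: [0.546, 0.0187, 0.1537]
ee_rot: [0.771, 0.637, 0.001, 0.0]
ft_force: [0.5, 0.7, -2.6]
grip_width: 0.405
```

Request:
move_arm(
  deltas=[
    [-0.02,-0.002,0,0,0,0,-1],
    [-0.04,-0.003,0,0,0,0,-1],
    [-0.04,-0.003,0,0,0,0,-1],
    [-0.04,-0.003,0,0,0,0,-1],
    [-0.04,-0.003,0,0,0,0,-1],
    [-0.04,-0.003,0,0,0,0,-1],
    [-0.04,-0.003,0,0,0,0,-1],
    [-0.032,-0.002,0,0,0,0,-1],
  ],
)

```text
clock: 21.48
position: [0.4659, -0.2664, 0.1506]
ee_rot: [0.772, 0.636, -0.001, -0.001]
ft_force: [0.1, -0.0, -1.9]
grip_width: 0.408
```

Request:
move_arm(
  deltas=[
    [0,0,0,0,0,8,-1],
    [0,0,0,0,0,9,-1],
    [0,0,0,0,0,9,-1],
    [0,0,0,0,0,9,-1],
    [0,0,0,0,0,9,-1],
    [0,0,0,0,0,9,-1],
    [0,0,0,0,0,9,-1],
    [0,0,0,0,0,9,-1],
    [0,0,0,0,0,8,-1],
    [0,0,0,0,0,0,-1],
  ],
)

```text
clock: 22.72
position: [0.467, -0.2646, 0.1508]
ee_rot: [1.0, 0.0, -0.001, -0.0]
ft_force: [-0.9, 0.5, -1.4]
grip_width: 0.407
```

```bash
python3 - <<'E'
from h import *
to(.469,-.266,.0275,-90)
snap('wrist','w9')
E
```

```text
tcp [ 0.467  -0.2646  0.1508] jaw yaw -89.95 tool z [-0.0019  0.     -1.    ] delta [0.0023 0.0014 0.1233] wz 0.05 F [-0.85  0.5  -1.37] w 0.407 t 22.725 j7 -0.88
```

View pics/w9.png

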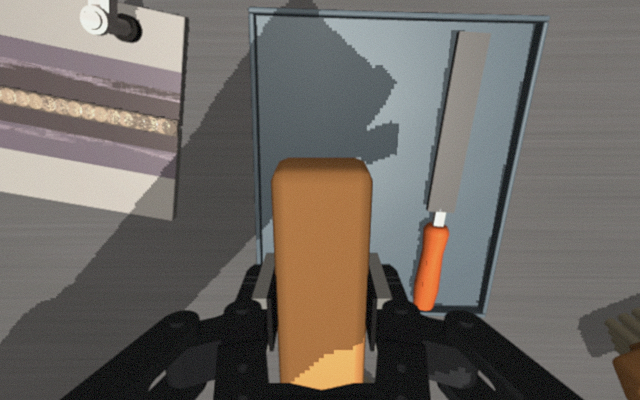

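The brush is back over its old place in the tray with the file undisturbed at (437,170). Lowering until it stands, watching the force.

Request:
move_arm(
  deltas=[
    [0.002,0.0015,0.03,0,0,0,-1],
    [0,0,0.03,0,0,0,-1],
    [0,0,0.03,0,0,0,-1],
    [0,0,0.02,0,0,0,-1],
    [0,0,0.01,0,0,0,-1],
    [0,0,0.002,0,0,0,-1],
    [0,0,0,0,0,0,-1],
  ],
)

```text
clock: 23.65
position: [0.4708, -0.2659, 0.0304]
ee_rot: [1.0, 0.001, 0.0, 0.0]
ft_force: [0.9, -0.3, -2.0]
grip_width: 0.406
```

Request:
move_arm(
  deltas=[
    [0,0,0.002,0,0,0,-1],
    [0,0,0.001,0,0,0,-1],
    [0,0,0,0,0,0,-1],
  ],
)

```text
clock: 24.02
position: [0.4709, -0.2658, 0.0272]
ee_rot: [1.0, 0.001, 0.001, 0.0]
ft_force: [0.3, -1.2, 2.4]
grip_width: 0.406
```

Request:
move_arm(
  deltas=[
    [0,0,0,0,0,0,0.2],
    [0,0,0,0,0,0,0.5],
    [0,0,0,0,0,0,0.5],
    [0,0,0,0,0,0,0.5],
    [0,0,-0.02,0,0,0,0.5],
    [0,0,-0.04,0,0,0,0.5],
    [0,0,-0.06,0,0,0,0.5],
    [0,0,-0.06,0,0,0,0.5],
    [0,0,-0.04,0,0,0,0.5],
    [0,0,0,0,0,0,0.5],
  ],
)

```text
clock: 25.28
position: [0.4713, -0.2669, 0.2506]
ee_rot: [1.0, 0.0, 0.003, 0.0]
ft_force: [0.9, -0.0, 0.5]
grip_width: 0.745
```

```bash
python3 - <<'E'
from m import *
np.set_printoptions(precision=4,suppress=True)
to(.469,-.266,.0275,-90)
snap('wrist','wa'); snap('side','sa'); snap('scene','ca')
uv,P=clouds('wrist','wa',(12,110,60),(26,255,255),(300,95,375,235)); z=np.load('pics/wa.npz');C=cam('wrist',z['p'],z['q'])
Q=onplane(uv,.055,C); print('brush',np.median(P[:,2]),cv2.minAreaRect(Q[:,:2].astype(np.float32)*1000))
for n,f,b in(('side','sa',(285,120,303,166)),('scene','ca',(376,140,388,182))):
    uv,P=clouds(n,f,(0,120,80),(6,255,255),b); s=P[(P[:,2]>.09)&(P[:,2]<.145)]; print('handle',n,len(s),np.median(s,0))
E
```

```text
tcp [ 0.4713 -0.2669  0.2506] jaw yaw -89.98 tool z [ 0.0057 -0.0007 -1.    ] delta [-0.0035 -0.001   0.2231] wz 0.02 F [ 0.89 -0.01  0.5 ] w 0.745 t 25.275 j7 -0.95
brush 0.055311748575476105 ((470.8785705566406, -267.11175537109375), (107.78510284423828, 34.63922119140625), 0.14872410893440247)
handle side 49 [0.4634 0.3068 0.1212]
handle scene 46 [0.4694 0.3112 0.119 ]
```

View pics/wa.png

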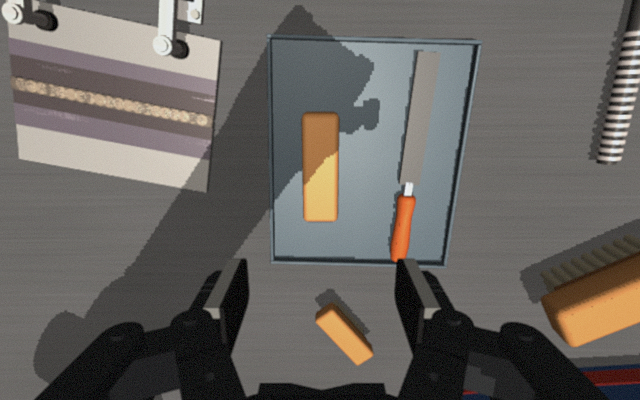

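View pics/sa.png

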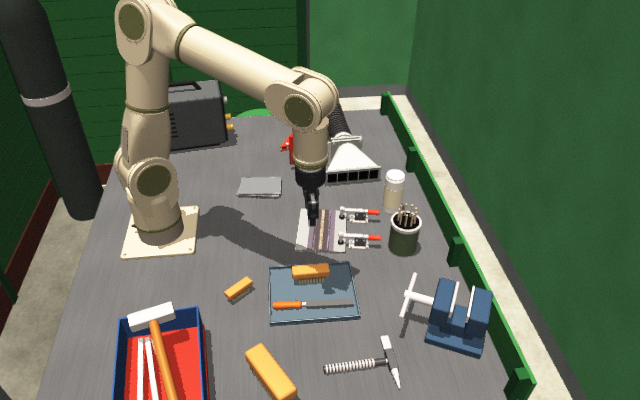

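```bash
python3 - <<'E'
from h import *
o=manip.get_obs();print(o['clock'],np.abs(o['joint_velocities']).max()); print(manip.hand_in())
E
```

```text
25.425 0.015469624310908906
the job is handed in; nothing more can be done
None
```

The job is handed in at about 25 s: the gate is open, the whole seam is brushed, and the brush is back in the tray, bristles down. The hand-in gave no verdict.

- **Gate:** I pulled the red handle about 70 mm to a hard end stop (about 66 N reading before I eased off). The handle's axis now stands about 150 mm from the frame, which is what full opening should give. I could not read the joint value itself.
- **Brushing:** I used the middle-sized brush, the one in the tray. It lay on the seam to within about half a degree. I drew it from about 75 mm before the seam's middle to about 74 mm past it. The press was about 8.5–10 N, which is the wrist force plus the brush's own weight. How that force splits between the bead and the plates was not measured.
- **Return:** The brush was set down with a light touch and released. The last wrist view puts its block centre about 3 mm along and 50 mm across from the tray's middle. The block top is at 55 mm, so it stands bristles down.
- **Other things:** The file looked undisturbed, and the other things on the bench looked unmoved in the last side view. I did not measure them. The arm ended clear of everything.

No check failed. Estimates of positions from the different views agreed to about 2–4 mm.

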